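# Set the painter's bench rack in stock order

### The job

Move the four paint bottles from the plywood stock rack to the empty grey bench rack, keeping their order: the painter, who sits across the table facing the bench rack's front, must see the same colours from left to right as you see in the stock rack from its front on your side, so from your side the row comes out reversed (the stock rack's colour chips go on showing the order). Stand each bottle upright on the floor of its well, set down rather than dropped, and knock none over.

Things in the scene. Friction and masses are not known exactly. Their poses are not given: they have to be found in the camera images.
- paint_red_mid (a point): Small closed paint bottle, red: round red body 36 mm in diameter and 58 mm high, sloping shoulder, then a black screw cap 26 mm in diameter with a red dab on its top; 86 mm high in all, about 60 g (more or less full). This point is on its axis, 43 mm above its underside and 43 mm below the top of the cap; z up along the axis. It starts in the stock rack's well behind the red chip.
- paint_yellow_mid (a point): Small closed paint bottle, yellow: round yellow body 36 mm in diameter and 58 mm high, sloping shoulder, then a black screw cap 26 mm in diameter with a yellow dab on its top; 86 mm high in all, about 60 g (more or less full). This point is on its axis, 43 mm above its underside and 43 mm below the top of the cap; z up along the axis. It starts in the stock rack's well behind the yellow chip.
- paint_blue_mid (a point): Small closed paint bottle, blue: round blue body 36 mm in diameter and 58 mm high, sloping shoulder, then a black screw cap 26 mm in diameter with a blue dab on its top; 86 mm high in all, about 60 g (more or less full). This point is on its axis, 43 mm above its underside and 43 mm below the top of the cap; z up along the axis. It starts in the stock rack's well behind the blue chip.
- paint_green_mid (a point): Small closed paint bottle, green: round green body 36 mm in diameter and 58 mm high, sloping shoulder, then a black screw cap 26 mm in diameter with a green dab on its top; 86 mm high in all, about 60 g (more or less full). This point is on its axis, 43 mm above its underside and 43 mm below the top of the cap; z up along the axis. It starts in the stock rack's well behind the green chip.
- chip_red: Colour chip of the stock rack, red: fixed flat tile 22 x 44 x 3 mm on the ledge along the rack's front, 47 mm in front of the centre of the well that is the red paint's place. Origin at the centre of its underside; same axes as the stock rack. It stays where it is.
- chip_yellow: Colour chip of the stock rack, yellow: fixed flat tile 22 x 44 x 3 mm on the ledge along the rack's front, 47 mm in front of the centre of the well that is the yellow paint's place. Origin at the centre of its underside; same axes as the stock rack. It stays where it is.
- chip_blue: Colour chip of the stock rack, blue: fixed flat tile 22 x 44 x 3 mm on the ledge along the rack's front, 47 mm in front of the centre of the well that is the blue paint's place. Origin at the centre of its underside; same axes as the stock rack. It stays where it is.
- chip_green: Colour chip of the stock rack, green: fixed flat tile 22 x 44 x 3 mm on the ledge along the rack's front, 47 mm in front of the centre of the well that is the green paint's place. Origin at the centre of its underside; same axes as the stock rack. It stays where it is.
- stock_rack: Fixed plywood block 64 (x) x 270 (y) x 24 mm with four wells in a row (50 wide, 18 deep, floor 6 mm above the table), 30 mm high end cheeks and, along its front, a 10 mm high ledge with the colour chips. Origin: centre of its underside, z up. Front = own -x, facing the robot; seen from the front, own +y is left. Wells at x = 0, y = +99, +33, -33, -99 mm.
- bench_rack: Grey rack to fill, empty, farther off: same fixed block, wells, cheeks and axes (wells at own x = 0, y = +99, +33, -33, -99 mm; rim 24, floor 6 mm above the table; a bottle in a well has its middle 49 mm up). Front = own -x, with a 14 mm high brush tray reaching 58 mm from the wells' row; it faces the painter, away from the robot; seen from there own +y is left. Origin under the block's centre.
Things that resemble listed ones, but are neither listed nor needed, are in the scene too. What is meant by the part that bears paint_blue_mid is not pink, and is the larger of those in its own colour.

How it is judged:
By the outcome, as a careful person would: the job done as asked, in the order asked, and still so for the second after the job is handed in, with the robot touching nothing.
It also fails if it takes over 93 s, if anything falls off the work surface, if the arm or the gripper's body presses on something with over 40 N, if the wrist force passes 120 N, or if a joint passes its speed limit or range.

### The arm

A 6-joint arm with a two-finger parallel gripper is mounted at the origin on the work surface. World frame = base frame: x ahead of the robot, y to its left, z up, the work surface at z = 0. Lengths are in mm, angles in degrees, forces in N, time in s.
With the tool pointing down it reaches from about 350 to 850 mm from the base axis. Payload 8.1 kg.
Tool frame: the origin (TCP) lies midway between the tips of the shut fingers; the grasp point (between the pads) lies 19 mm behind it; x points along the fingers, y is the direction in which the jaws open and shut, and the axes are right-handed (so a half turn about x gives the same grasp; the last joint's range is limited). The gripper opens to 85 mm and grips with 20 to 120 N. Pads are 22 mm wide; open, the fingers measure 114 mm over their backs; the gripper's body (76 mm by 85 mm) begins 54 mm behind the grasp point. The pads swing forward as they close: fully open they stand 13 mm farther back than shut.
Start: joints at [-81.326, 7.471, 85.268, -0, 87.261, -4.893], TCP at [140.776, -583.256, 231.292] pointing down, gripper open.
Joint ranges: [-169.43, 169.43], [-51.17, 129.36], [1.28, 143.12], [-76.62, 256.62], [0, 156.53], [-152.29, 152.29]. Speed limits (degrees/s): [136.94, 136.94, 159.86, 180, 180, 180].

### API

Orientations are given as [roll, pitch, yaw] about the fixed x, y, z axes, in that order (R = Rz(yaw) Ry(pitch) Rx(roll)).
In Python, from bench import sense, snapshot, hand_in gives the robot as it stands.
- The arm moves only by the tool drive_tool, never from a script. Its argument "deltas" is a list of rows, each a list of 7 numbers: the closure in counts, from 0 (fully open) to 255 (shut), then the shift along the tool's x, y, z in m, then the turn, a rotation vector about the tool's x, y, z in rad. A call has exactly 10 rows; each row is the pose to reach, as a shift and turn from the pose commanded when the call began, along the tool's axes at that moment; what a row does not reach only later rows make up. A row lasts 1/12 s, in which the tool goes at most 41.7 mm and 7.16 degrees, less where a joint would pass 70% of its speed; a pose out of reach is approached as far as the arm can. A call with a gripper value outside its range is refused whole. The fingers move at their own pace and stop on an object; "squeeze" is the grip in N (left out, the last holds). Time passes only in rows, so rows that repeat a pose let the fingers close, or fill a call up. It gives the time, the measured TCP pose, the force and the opening at its end, in the units of the state.
- sense(): the state, without advancing time (a new reading comes with each control period).
- snapshot(name): name is "scene" or "top" or "wrist"; returns a dict with "frame" (480x640x3 uint8, blue, green, red), "fx", "fy", "cx", "cy" (pixels), "k1" (the pictures are not rectified: a ray, as slopes to the right and down, at radius r is drawn at 1 + k1 r^2 times it, then the intrinsics apply), "rvec" (rotation vector, rad) and "tvec" (3), from world to camera coordinates, as OpenCV has them. Camera axes: x right, y down, z forward; pixel columns grow to the right and rows downward; lengths in mm; the calibration is good to about 2 mm. A picture is of the moment at which its call begins. There is no depth.
- hand_in(): hands the job in, once; it reports no verdict.
The state is a dict: "time": time; "joint_pos": joint angles; "qd": joint speeds; "joint_efforts": joint torques, N m; "tool_pos": TCP position; "tcp_rot": TCP orientation; "ft_force": force on the tool from outside, world axes, zero at the start; "wrist_torque": the same for the moment, N m; "finger_gap": finger opening in mm.
Only numpy, scipy, OpenCV 4.12 (cv2) and the standard library are available. Lean on these libraries where they do the work, as an engineer would, in place of code of your own. Each camera call takes 0.05 s, during which the arm holds its last target.

## Working session

There is one attempt and no reset: what is moved stays moved. The work goes in short steps, Python scripts to look and compute and a tool call to move; the robot and the scene stay as the last step left them, time stands still between calls to the robot, and variables do not carry over. Pictures are saved under pics/ and viewed, and the job is handed in when it is done.

Besides the shell and the picture viewer there is one more tool, called after "Call:" as name(argument=value, ...) on one line, values as JSON. drive_tool: Moves the arm, as the interface text tells. Its arguments: {"type":"object","properties":{"deltas":{"type":"array","items":{"type":"array","items":{"type":"number"}}},"squeeze":{"type":"number"}},"required":["deltas"]}

```bash
ls; mkdir -p pics
python3 - <<'E'
from bench import sense,snapshot
import cv2
print(sense())
for n in ["scene","top","wrist"]:
    s=snapshot(n); cv2.imwrite(f"pics/{n}0.png",s["frame"])
    print(n,{k:v for k,v in s.items() if k!="frame"})
E
```

```text
pics
{'time': 0.0, 'joint_pos': array([-8.13279091e+01,  7.51635161e+00,  8.53317277e+01,  1.09424755e-03,
        8.72624426e+01, -4.89323479e+00]), 'qd': array([-0.04119347,  0.0550126 , -0.03926786,  0.00978452, -0.13972116,
       -0.02721774]), 'joint_efforts': array([ 7.40130508e-04, -5.69405365e+01, -5.00544262e+01, -9.44805424e-05,
        1.48853171e-02,  5.93620598e-06]), 'tool_pos': array([ 140.6720015 , -582.68477297,  230.20802122]), 'tcp_rot': array([-95.459786  ,  89.88947268,  98.10548635]), 'ft_force': array([-0.0894168 , -0.99175634, -0.2385865 ]), 'wrist_torque': array([ 0.02115375, -0.02925307, -0.00579559]), 'finger_gap': 85.44421568063827}
scene {'fx': 552.318350510684, 'fy': 552.318350510684, 'cx': 316.2731900597882, 'cy': 236.06613210188112, 'k1': -0.17201964421125698, 'rvec': array([ 2.04074072,  1.06121107, -0.49530648]), 'tvec': array([-303.65855484, -234.68090301, 1125.5907274 ])}
top {'fx': 554.9793100266763, 'fy': 554.9793100266763, 'cx': 315.2654399571339, 'cy': 240.2102207866049, 'k1': -0.030105735310519244, 'rvec': array([ 2.09072332, -2.11756422,  0.24528035]), 'tvec': array([ 16.44072514, 540.37637672, 765.53704401])}
wrist {'fx': 371.1128361361579, 'fy': 371.1128361361579, 'cx': 319.4224025005891, 'cy': 240.15563875495266, 'k1': -0.0138825852225662, 'rvec': array([-2.28986682,  1.80136962,  0.25364127]), 'tvec': array([-599.03891329,  -35.31499914,  378.96410113])}
```

View pics/scene0.png

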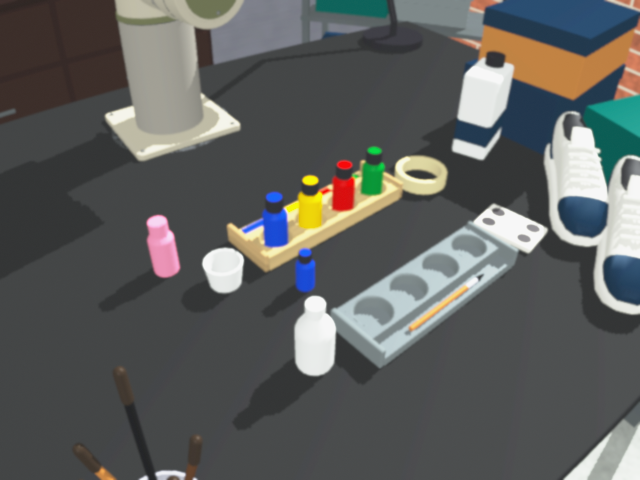

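View pics/top0.png

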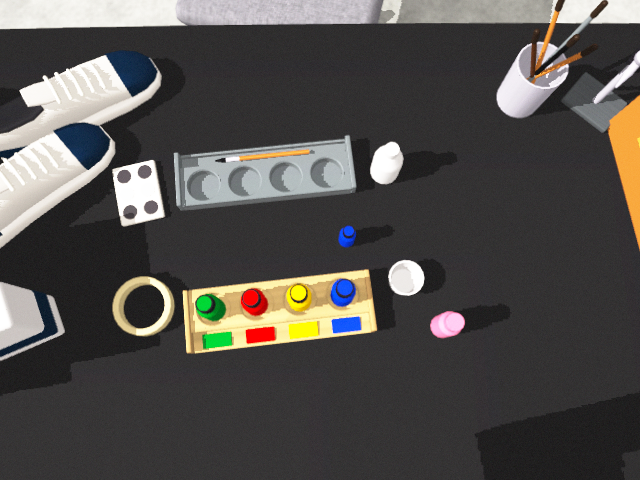

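View pics/wrist0.png

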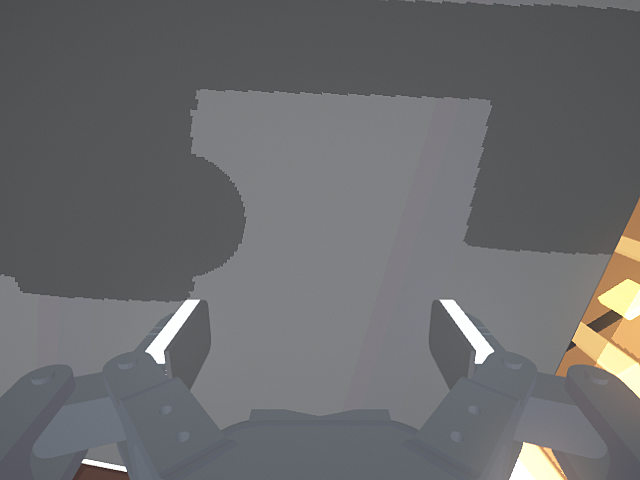

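The scene view shows the plywood rack at about (315,215) with blue, yellow, red and green bottles, and the grey rack at about (425,290). In the top view the stock bottles run green (208,305), red (254,300), yellow (298,296), blue (343,291), each with its matching chip below. The bench wells are at about (204,184), (245,180), (286,177) and (327,172). There are three candidates for the blue bottle: the stock rack one at (343,291), the small loose one at (347,236) and the pink one at (447,324). I'll check these in a crop while I measure.

```bash
cat > h.py <<'E'
import numpy as np,cv2
from bench import sense,snapshot
def KD(s):
    return np.array([[s["fx"],0,s["cx"]],[0,s["fy"],s["cy"]],[0,0,1.]]),np.array([s["k1"],0,0,0,0.])
def ray(s,p):
    K,D=KD(s); u=cv2.undistortPoints(np.array([[p]],float),K,D)[0,0]
    R=cv2.Rodrigues(np.array(s["rvec"]))[0]; 
    return -R.T@s["tvec"], R.T@np.array([u[0],u[1],1])
def onz(s,p,z):
    c,d=ray(s,p); return c+d*(z-c[2])/d[2]
def proj(s,P):
    K,D=KD(s); return cv2.projectPoints(np.array(P,float).reshape(-1,1,3),s["rvec"],s["tvec"],K,D)[0][:,0]
def blobs(f,col,amin=20):
    h=cv2.cvtColor(f,cv2.COLOR_BGR2HSV); H,S,V=cv2.split(h)
    r={'red':(H<8)|(H>172),'yellow':(H>=22)&(H<36),'green':(H>45)&(H<85),'blue':(H>105)&(H<130)}[col]
    m=(r&(S>190)&(V>90)).astype(np.uint8)
    n,l,st,ce=cv2.connectedComponentsWithStats(m)
    return [(st[i,4],ce[i].round(1).tolist(),st[i,:4].tolist()) for i in range(1,n) if st[i,4]>=amin]
E
python3 - <<'E'
from h import *
s=snapshot("top"); f=s["frame"]
for c in ['green','red','yellow','blue']:
    for b in blobs(f,c): print(c,b, onz(s,b[1],13).round(1)[:2],onz(s,b[1],92).round(1)[:2])
cv2.imwrite("pics/c1.png",cv2.resize(f[210:360,180:480],None,fx=2.6,fy=2.6,interpolation=cv2.INTER_CUBIC))
cv2.imwrite("pics/c2.png",cv2.resize(f[130:220,165:365],None,fx=4,fy=4,interpolation=cv2.INTER_CUBIC))
print(ray(s,(0,0))[0])
E
```

```text
green (np.int32(464), [210.2, 307.3], [196, 294, 29, 27]) [447.8 172.1] [439.2 157.7]
green (np.int32(374), [216.7, 339.7], [203, 332, 29, 16]) [398.5 160.9] [394.5 147.5]
red (np.int32(478), [254.0, 302.0], [241, 289, 27, 27]) [455.2 104.8] [445.9  96.6]
red (np.int32(401), [260.0, 334.5], [246, 327, 29, 17]) [405.5  95.2] [400.9  87.8]
yellow (np.int32(483), [298.7, 297.2], [287, 284, 25, 28]) [461.7  35.9] [451.9  34.1]
yellow (np.int32(409), [303.1, 329.6], [289, 322, 30, 17]) [412.1  29.6] [406.8  28.3]
blue (np.int32(256), [346.7, 236.4], [339, 226, 17, 21]) [557.3 -40.6] [538.6 -35.4]
blue (np.int32(426), [342.2, 292.3], [331, 279, 24, 27]) [468.5 -31.4] [458. -27.]
blue (np.int32(361), [345.8, 324.4], [332, 317, 29, 16]) [419.1 -35.7] [413.2 -31. ]
[355.02861444  15.50676415 867.20131164]
```

View pics/c1.png

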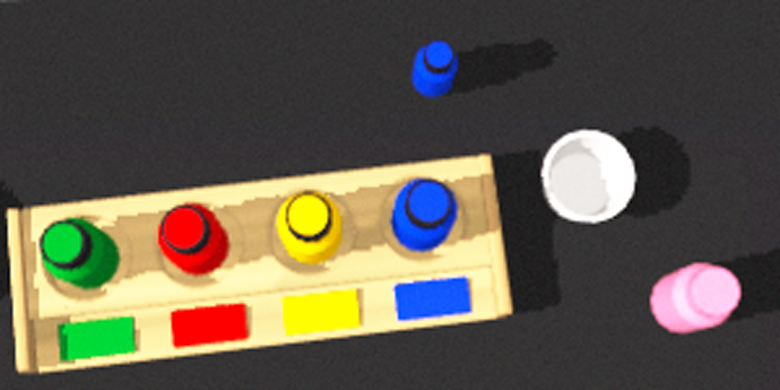

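View pics/c2.png

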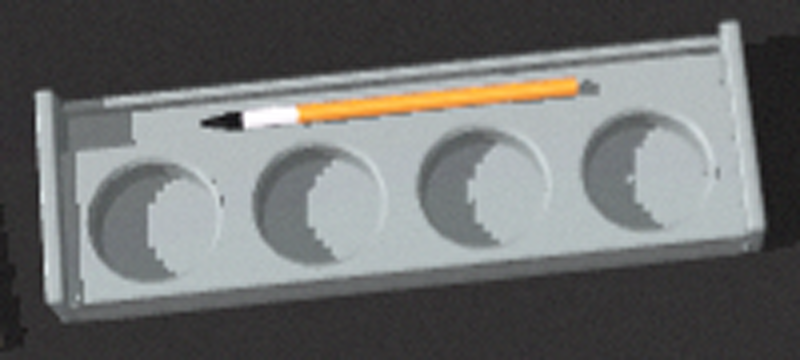

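```bash
cat >> h.py <<'E'
from scipy.spatial.transform import Rotation as Ro
def dabs(s,f,guess):
    pass
E
python3 - <<'E'
from h import *
s=snapshot("top"); f=s["frame"]
st=sense(); print(Ro.from_euler('xyz',st["tcp_rot"],degrees=True).as_matrix().round(3))
# bench wells: ellipse around rim from hough on upscaled crop
cr=cv2.resize(f[130:220,165:365],None,fx=6,fy=6,interpolation=cv2.INTER_CUBIC)
g=cv2.GaussianBlur(cv2.cvtColor(cr,cv2.COLOR_BGR2GRAY),(0,0),3)
c=cv2.HoughCircles(g,cv2.HOUGH_GRADIENT,1.2,180,param1=60,param2=20,minRadius=88,maxRadius=108)
W=[]
for x,y,r in sorted(c[0].tolist()):
    p=((x+.5)/6-.5+165,(y+.5)/6-.5+130); w=onz(s,p,24); W.append(w[:2]); print("well",np.round(p,1),round(r/6,1),w.round(1))
W=np.array(W); print(np.linalg.norm(np.diff(W,axis=0),axis=1))
vis=cr.copy()
for x,y,r in c[0]: cv2.circle(vis,(int(x),int(y)),int(r),(0,0,255),2)
vis=cv2.resize(vis,None,fx=.6,fy=.6)
cv2.imwrite("pics/w1.png",vis)
g=cv2.resize(f[265:330,185:375],None,fx=4.2,fy=4.2,interpolation=cv2.INTER_CUBIC)
# predicted dab positions for well centres
for n,ch in dict(green=(398.5,160.9),red=(405.5,95.2),yellow=(412.1,29.6),blue=(419.1,-35.7)).items():
    w=np.array(ch)+47*np.array([.9945,.1045]); q=proj(s,[[*w,92]])[0]; print(n,w.round(1),q.round(1))
    cv2.drawMarker(g,tuple(int(v) for v in ((q-[185,265])*4.2+2)),(255,255,255),0,10,1)
cv2.imwrite("pics/d1.png",g)
E
```

```text
[[-0.     0.235 -0.972]
 [ 0.001 -0.972 -0.235]
 [-1.    -0.001 -0.   ]]
well [201.9 184.7] 15.4 [642.4 189.1  24. ]
well [242.5 180.9] 14.9 [647.9 124.3  24. ]
well [284.1 176.1] 15.3 [655.2  57.8  24. ]
well [325.1 171.9] 15.3 [661.5  -8.   24. ]
[65.01064694 66.9143437  66.11583336]
green [445.2 165.8] [204.5 303.1]
red [452.2 100.1] [251.5 297.5]
yellow [458.8  34.5] [298.3 292.3]
blue [465.8 -30.8] [344.7 286.7]
```

View pics/w1.png

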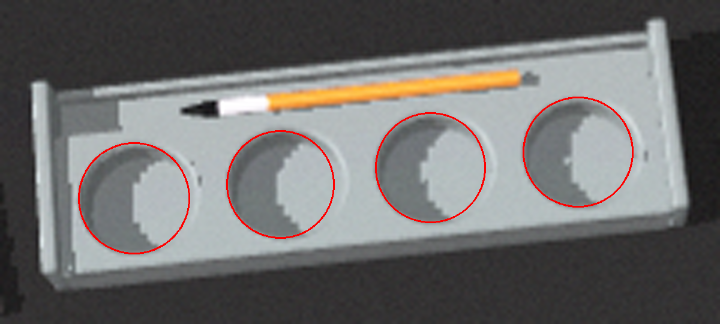

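View pics/d1.png

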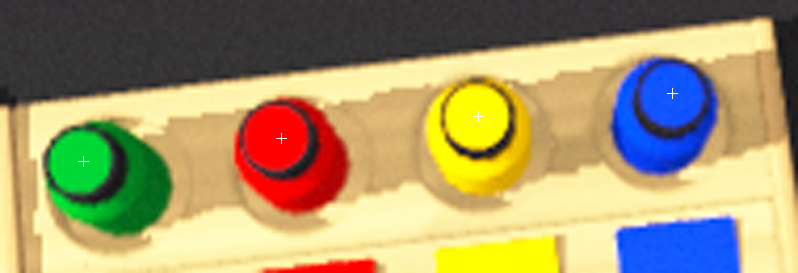

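The crop confirms the choice: the blue bottle in the stock rack is clearly larger than the loose blue one, and the third bottle is pink. The chip-to-well predictions land on the cap tops within about 1 px. The Hough circles sit about 1.5 px too far left, so I'll use the centres I read from the crop. I start with blue, which goes to the bench well at top-view left.

Call:
drive_tool(deltas=[[0, 0, -0.015, -0.015, -0.05, 0, 0], [0, 0, -0.04, -0.04, -0.13, 0, 0], [0, 0, -0.065, -0.063, -0.22, 0, 0], [0, 0, -0.09, -0.088, -0.3, 0, 0], [0, 0, -0.115, -0.112, -0.38, 0, 0], [0, 0, -0.14, -0.136, -0.46, 0, 0], [0, 0, -0.165, -0.16, -0.54, 0, 0], [0, 0, -0.19, -0.184, -0.61, 0, 0], [0, 0, -0.215, -0.208, -0.68, 0, 0], [0, 0, -0.23, -0.223, -0.72, 0, 0]])

```text
time: 1.08
tool_pos: [304.7, -304.8, 231.4]
tcp_rot: [157.0, 90.0, 32.1]
ft_force: [-0.5, 0.2, -0.6]
finger_gap: 85.4
```

```bash
cat >> h.py <<'E'
S=dict(green=(445.2,165.8),red=(452.2,100.1),yellow=(458.8,34.5),blue=(465.8,-30.8))
B=dict(green=(326.6,172.4),red=(285.6,176.6),yellow=(244.6,180.9),blue=(203.4,184.9))
def go(xyz,yaw=6.):
    st=sense(); R=Ro.from_euler('xyz',st["tcp_rot"],degrees=True)
    d=R.inv().apply(np.array(xyz,float)-st["tool_pos"])/1000
    y=np.radians(yaw)
    T=Ro.from_matrix(np.array([[0,np.cos(y),np.sin(y)*1],[0,np.sin(y),-np.cos(y)],[-1,0,0]]))
    print("t",round(st["time"],2),"pos",st["tool_pos"].round(1),"gap",round(st["finger_gap"],1),"F",st["ft_force"].round(1),"j",st["joint_pos"].round(0))
    print("shift",d.round(4),"turn",(R.inv()*T).as_rotvec().round(4),"to",xyz)
E
python3 - <<'E'
from h import *
s=snapshot("top")
for k,p in B.items(): print(k,onz(s,p,24).round(1))
go((465.8,-30.8,150))
E
```

```text
green [660.6 -10.4  24. ]
red [654.3  55.4  24. ]
yellow [647.8 121.   24. ]
blue [642.  186.7  24. ]
t 1.13 pos [ 306.  -303.1  231.4] gap 85.0 F [ 1.8  1.2 -0.2] j [-52. -20. 111.   0.  89. -17.]
shift [ 0.0821 -0.0238 -0.3146] turn [-0.7108 -0.0021 -0.0012] to (465.8, -30.8, 150)
```

Call:
drive_tool(deltas=[[0, 0.01, -0.003, -0.03, -0.07, 0, 0], [0, 0.02, -0.005, -0.062, -0.14, 0, 0], [0, 0.03, -0.008, -0.096, -0.22, 0, 0], [0, 0.04, -0.01, -0.13, -0.3, 0, 0], [0, 0.05, -0.013, -0.165, -0.38, 0, 0], [0, 0.06, -0.015, -0.2, -0.46, 0, 0], [0, 0.07, -0.018, -0.235, -0.54, 0, 0], [0, 0.075, -0.02, -0.27, -0.62, 0, 0], [0, 0.08, -0.022, -0.3, -0.68, 0, 0], [0, 0.082, -0.024, -0.3145, -0.711, 0, 0]])

```text
time: 1.97
tool_pos: [466.1, -33.6, 148.5]
tcp_rot: [-168.7, 89.9, 107.2]
ft_force: [0.1, -0.6, 0.8]
finger_gap: 85.4
```

Run:
```python
from h import *
for n in ("wrist","scene"): cv2.imwrite(f"pics/{n}1.png",snapshot(n)["frame"])
go((465.8,-30.8,31))
w=snapshot("wrist")
print(proj(w,[[465.8,-30.8,92]]), [ (b[0],b[1]) for b in blobs(w["frame"],'blue')])
```

```text
t 2.07 pos [465.6 -34.5 148.6] gap 85.3 F [-0.5  0.3 -0. ] j [-11. -10. 112.   0.  79. -16.]
shift [ 0.1176  0.0007 -0.0035] turn [-0.0038 -0.0008  0.0009] to (465.8, -30.8, 31)
[[319.38418116 256.09331006]] [(np.int32(1254), [258.6, 226.8]), (np.int32(915), [318.1, 226.9]), (np.int32(1021), [432.2, 245.9]), (np.int32(1028), [319.0, 255.2]), (np.int32(393), [453.1, 267.4])]
```

View pics/wrist1.png

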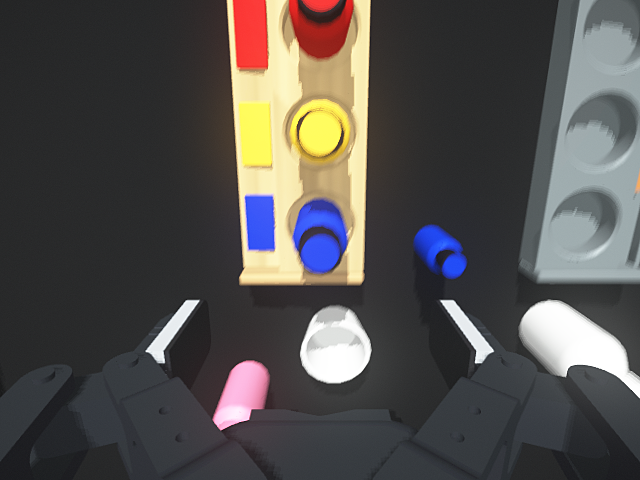

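View pics/scene1.png

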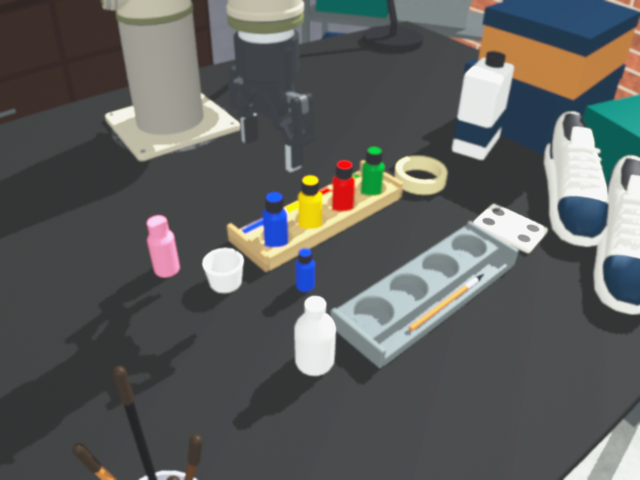

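The wrist view shows the blue cap at (319,255), against a prediction of (319,256), so the position is good. The jaws straddle the row with nothing in the way. Descending now.

Call:
drive_tool(deltas=[[0, 0.015, 0.001, -0.001, -0.004, 0, 0], [0, 0.035, 0.001, -0.002, -0.004, 0, 0], [0, 0.055, 0.001, -0.0035, -0.004, 0, 0], [0, 0.075, 0.001, -0.0035, -0.004, 0, 0], [0, 0.095, 0.001, -0.0035, -0.004, 0, 0], [0, 0.11, 0.001, -0.0035, -0.004, 0, 0], [0, 0.118, 0.001, -0.0035, -0.004, 0, 0], [0, 0.1205, 0.001, -0.0035, -0.004, 0, 0], [0, 0.1205, 0.001, -0.0035, -0.004, 0, 0], [120, 0.1205, 0.001, -0.0035, -0.004, 0, 0]], squeeze=25)

```text
time: 2.95
tool_pos: [466.5, -33.5, 29.8]
tcp_rot: [70.5, 89.9, -13.7]
ft_force: [1.1, -0.3, 0.2]
finger_gap: 75.6
```

Call:
drive_tool(deltas=[[230, 0, 0, 0, 0, 0, 0], [230, 0, 0, 0, 0, 0, 0], [230, 0, 0, 0, 0, 0, 0], [230, 0, 0, 0, 0, 0, 0], [230, 0, 0, 0, 0, 0, 0], [230, 0, 0, 0, 0, 0, 0], [230, 0, 0, 0, 0, 0, 0], [230, 0, 0, 0, 0, 0, 0], [230, -0.002, 0, 0, 0, 0, 0], [230, -0.005, 0, 0, 0, 0, 0]])

```text
time: 3.78
tool_pos: [465.5, -32.8, 33.6]
tcp_rot: [-105.6, 90.0, 170.2]
ft_force: [-0.5, -0.2, -0.4]
finger_gap: 35.0
```

Run:
```python
from h import *
go((642,186.7,170)); s=snapshot("scene"); cv2.imwrite("pics/s2.png",cv2.resize(s["frame"][50:290,180:500],None,fx=2.4,fy=2.4))
```

```text
t 3.78 pos [465.5 -32.8  33.6] gap 35.0 F [-0.5 -0.2 -0.4] j [-10.  -2. 117.  -0.  65. -16.]
shift [-0.1365  0.1977 -0.2006] turn [-0.0037 -0.0002  0.0007] to (642, 186.7, 170)
```

View pics/s2.png

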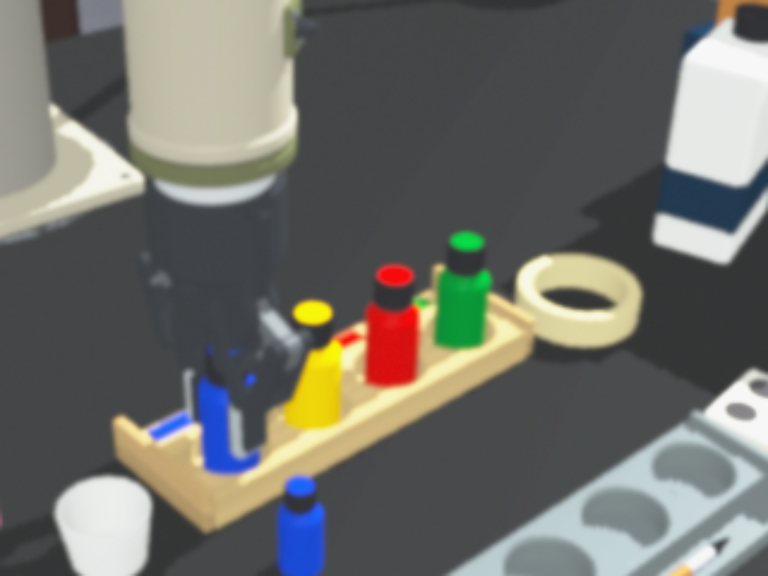

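Gap is 35 mm on the 36 mm body, so blue is held. Lifting and carrying it over.

Call:
drive_tool(deltas=[[230, -0.025, 0, 0, 0, 0, 0], [230, -0.06, 0, 0, 0, 0, 0], [230, -0.095, 0.002, -0.002, 0, 0, 0], [230, -0.12, 0.015, -0.015, 0, 0, 0], [230, -0.13, 0.035, -0.035, 0, 0, 0], [230, -0.135, 0.06, -0.06, 0, 0, 0], [230, -0.135, 0.085, -0.085, 0, 0, 0], [230, -0.135, 0.11, -0.11, 0, 0, 0], [230, -0.135, 0.135, -0.135, 0, 0, 0], [230, -0.135, 0.16, -0.16, 0, 0, 0]])

```text
time: 4.67
tool_pos: [609.6, 144.0, 168.5]
tcp_rot: [-76.5, 90.0, -160.7]
ft_force: [0.2, -0.9, -0.1]
finger_gap: 35.2
```

Run:
```python
from h import *
go((642,186.7,100))
```

```text
t 4.67 pos [609.6 144.  168.5] gap 35.2 F [ 0.2 -0.9 -0.1] j [ 9. 14. 85. -0. 81.  3.]
shift [ 0.0685  0.0365 -0.0393] turn [-0.0037  0.0001  0.0002] to (642, 186.7, 100)
```

Call:
drive_tool(deltas=[[230, 0, 0.015, -0.016, 0, 0, 0], [230, 0.01, 0.028, -0.03, 0, 0, 0], [230, 0.025, 0.035, -0.038, 0, 0, 0], [230, 0.045, 0.0365, -0.0393, 0, 0, 0], [230, 0.065, 0.0365, -0.0393, 0, 0, 0], [230, 0.08, 0.0365, -0.0393, 0, 0, 0], [230, 0.09, 0.0365, -0.0393, 0, 0, 0], [230, 0.095, 0.0365, -0.0393, 0, 0, 0], [230, 0.095, 0.0365, -0.0393, 0, 0, 0], [230, 0.095, 0.0365, -0.0393, 0, 0, 0]])

```text
time: 5.5
tool_pos: [641.6, 185.1, 74.6]
tcp_rot: [95.0, 90.0, 10.8]
ft_force: [0.9, 0.2, -1.0]
finger_gap: 35.1
```

Run:
```python
from h import *
s=snapshot("scene"); cv2.imwrite("pics/s3.png",cv2.resize(s["frame"][150:390,300:620],None,fx=2.4,fy=2.4))
s=snapshot("top"); cv2.imwrite("pics/t3.png",cv2.resize(s["frame"][100:300,150:400],None,fx=3,fy=3))
go((642,186.7,29))
```

```text
t 5.6 pos [642.3 185.3  75.5] gap 35.1 F [ 0.6  1.  -0.4] j [12. 24. 82.  0. 74.  6.]
shift [ 0.0465 -0.0003 -0.0014] turn [-0.0039 -0.0003 -0.0025] to (642, 186.7, 29)
```

View pics/s3.png

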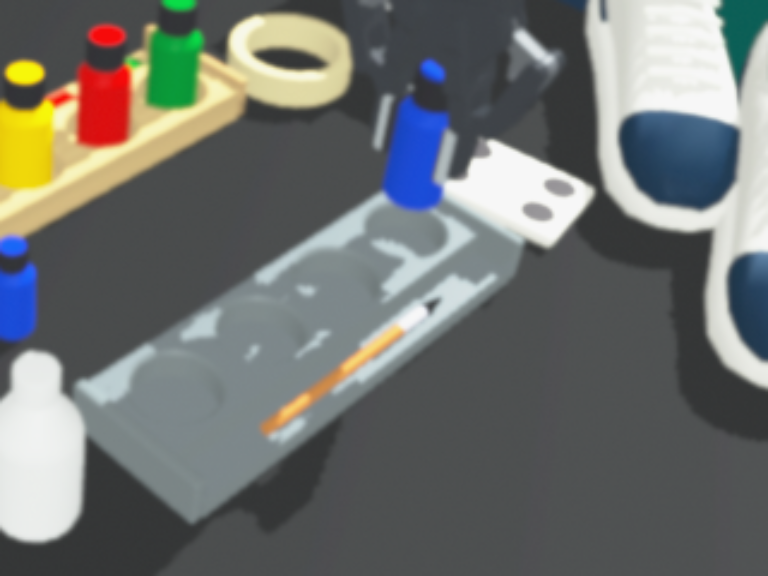

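View pics/t3.png

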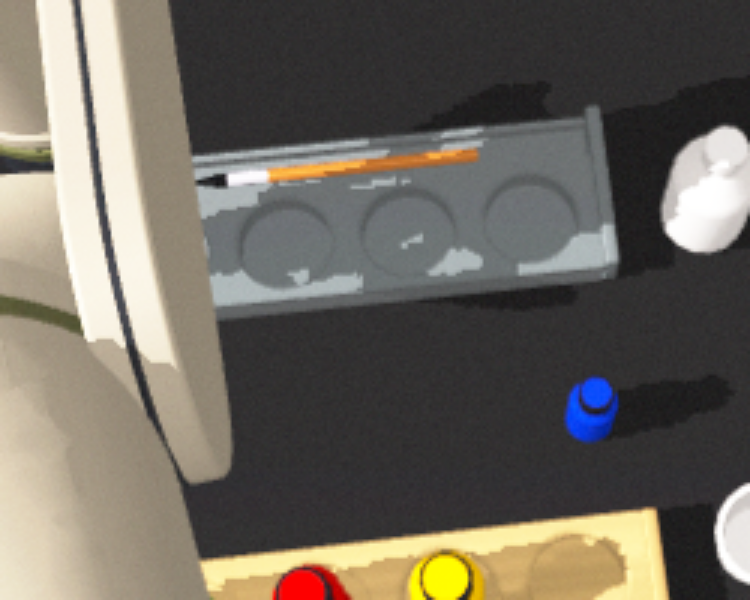

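Run:
```python
from h import *
s=snapshot("scene")
b=75.5-28.7
def im(p): return ((p-[300,150])*2.4).round(0)
print("held expect base,top",im(proj(s,[[642.3,185.3,6+b],[642.3,185.3,92+b]])).tolist())
print("green",im(proj(s,[[445.2,165.8,6],[445.2,165.8,92]])).tolist())
```

```text
held expect base,top [[411.0, 190.0], [438.0, 68.0]]
green [[167.0, 108.0], [176.0, -0.0]]
```

The held bottle's lean matches the projection of an upright one (base (411,190), top (438,68)), so it is straight. Lowering it.

Call:
drive_tool(deltas=[[230, 0.008, 0, -0.001, -0.004, 0, -0.001], [230, 0.018, 0, -0.0015, -0.004, 0, -0.002], [230, 0.027, 0, -0.0015, -0.004, 0, -0.002], [230, 0.034, 0, -0.0015, -0.004, 0, -0.002], [230, 0.039, 0, -0.0015, -0.004, 0, -0.002], [230, 0.042, 0, -0.0015, -0.004, 0, -0.002], [230, 0.0435, 0, -0.0015, -0.004, 0, -0.002], [230, 0.0445, 0, -0.0015, -0.004, 0, -0.002], [230, 0.0445, 0, -0.0015, -0.004, 0, -0.002], [230, 0.0445, 0, -0.0015, -0.004, 0, -0.002]])

```text
time: 6.48
tool_pos: [641.4, 186.8, 29.8]
tcp_rot: [-94.5, 89.9, -178.5]
ft_force: [-0.9, -0.5, 1.0]
finger_gap: 35.3
```

Run:
```python
from h import *
go((642,186.7,29))
```

```text
t 6.48 pos [641.4 186.8  29.8] gap 35.3 F [-0.9 -0.5  1. ] j [12. 27. 83.  0. 70.  6.]
shift [0.0008 0.0006 0.0002] turn [ 0.0003 -0.0001  0.0013] to (642, 186.7, 29)
```

Call:
drive_tool(deltas=[[230, 0.0005, 0, 0, 0, 0, 0], [230, 0.001, 0, 0, 0, 0, 0], [230, 0.001, 0, 0, 0, 0, 0], [150, 0.001, 0, 0, 0, 0, 0], [110, 0.001, 0, 0, 0, 0, 0], [80, 0.001, 0, 0, 0, 0, 0], [40, 0.001, 0, 0, 0, 0, 0], [0, 0.001, 0, 0, 0, 0, 0], [0, 0.001, 0, 0, 0, 0, 0], [0, 0.001, 0, 0, 0, 0, 0]])

```text
time: 7.32
tool_pos: [641.0, 186.7, 28.1]
tcp_rot: [-90.1, 89.9, -174.1]
ft_force: [1.0, 0.2, -0.5]
finger_gap: 85.4
```

Run:
```python
from h import *
go((458.8,34.5,150))
s=snapshot("scene"); cv2.imwrite("pics/s4.png",cv2.resize(s["frame"][150:390,300:620],None,fx=2.4,fy=2.4))
```

```text
t 7.32 pos [641.  186.7  28.1] gap 85.4 F [ 1.   0.2 -0.5] j [12. 27. 83.  0. 69.  6.]
shift [-0.1215 -0.1974  0.1322] turn [ 0.0003 -0.      0.0022] to (458.8, 34.5, 150)
```

View pics/s4.png

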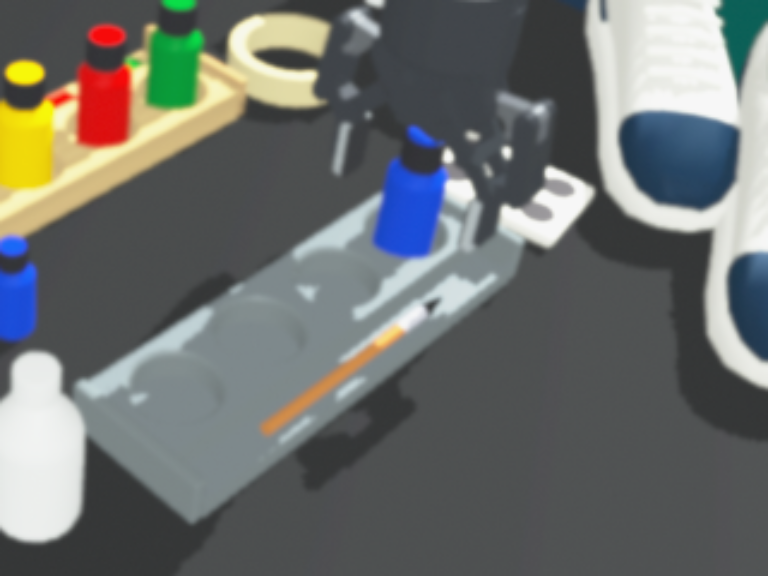

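Blue stands upright in its well and the gripper is clear of it. Next is yellow.

Call:
drive_tool(deltas=[[0, -0.025, 0, 0, 0, 0, 0], [0, -0.06, 0, 0, 0, 0, 0], [0, -0.095, 0, 0, 0, 0, 0.002], [0, -0.115, -0.015, 0.01, 0, 0, 0.002], [0, -0.1215, -0.045, 0.03, 0, 0, 0.002], [0, -0.1215, -0.077, 0.0515, 0, 0, 0.002], [0, -0.1215, -0.11, 0.0735, 0, 0, 0.002], [0, -0.1215, -0.143, 0.0955, 0, 0, 0.002], [0, -0.1215, -0.175, 0.117, 0, 0, 0.002], [0, -0.1215, -0.1974, 0.1322, 0, 0, 0.002]])

```text
time: 8.2
tool_pos: [456.5, 33.2, 149.8]
tcp_rot: [-62.6, 89.9, -146.6]
ft_force: [-0.6, -0.5, -0.1]
finger_gap: 85.5
```

Run:
```python
from h import *
snapshot("wrist");w=snapshot("wrist"); cv2.imwrite("pics/w5.png",w["frame"])
go((458.8,34.5,29)); print(proj(w,[[458.8,34.5,92]]))
print([(b[0],b[1]) for b in blobs(w["frame"],'yellow')])
```

```text
t 8.3 pos [456.1  32.6 149.7] gap 85.5 F [0.5 0.9 0.1] j [ -2. -12. 113.  -0.  79.  -8.]
shift [ 0.1207  0.003  -0.0017] turn [-0.0019  0.0006  0.0014] to (458.8, 34.5, 29)
[[327.73052675 257.13300843]]
[(np.int32(360), [331.4, 207.8])]
```

View pics/w5.png

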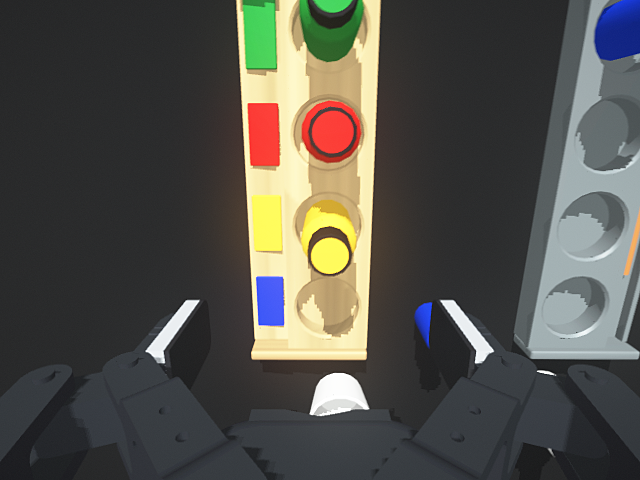

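The wrist view shows the yellow cap at (329,255), against a prediction of (328,257). I'll descend with the residual correction.

Call:
drive_tool(deltas=[[0, 0.015, 0.002, -0.001, -0.002, 0, 0.001], [0, 0.035, 0.003, -0.0017, -0.002, 0, 0.001], [0, 0.055, 0.003, -0.0017, -0.002, 0, 0.001], [0, 0.075, 0.003, -0.0017, -0.002, 0, 0.001], [0, 0.095, 0.003, -0.0017, -0.002, 0, 0.001], [0, 0.11, 0.003, -0.0017, -0.002, 0, 0.001], [0, 0.118, 0.003, -0.0017, -0.002, 0, 0.001], [0, 0.121, 0.003, -0.0017, -0.002, 0, 0.001], [0, 0.121, 0.003, -0.0017, -0.002, 0, 0.001], [120, 0.121, 0.003, -0.0017, -0.002, 0, 0.001]], squeeze=25)

```text
time: 9.13
tool_pos: [462.5, 36.7, 30.1]
tcp_rot: [86.8, 89.9, 3.0]
ft_force: [1.5, 0.8, 0.1]
finger_gap: 75.4
```

Call:
drive_tool(deltas=[[230, 0, 0, 0, 0, 0, 0], [230, 0, 0, 0, 0, 0, 0], [230, 0, 0, 0, 0, 0, 0], [230, 0, 0, 0, 0, 0, 0], [230, 0, 0, 0, 0, 0, 0], [230, 0, 0, 0, 0, 0, 0], [230, 0, 0, 0, 0, 0, 0], [230, 0, 0, 0, 0, 0, 0], [230, 0, 0, 0, 0, 0, 0], [230, 0, 0, 0, 0, 0, 0]])

```text
time: 9.97
tool_pos: [462.4, 36.5, 30.1]
tcp_rot: [85.6, 89.9, 1.7]
ft_force: [-1.3, -0.2, 5.6]
finger_gap: 35.1
```

Run:
```python
from h import *
go((647.8,121,165))
```

```text
t 9.97 pos [462.4  36.5  30.1] gap 35.1 F [-1.3 -0.2  5.6] j [ -2.  -2. 117.   0.  65.  -8.]
shift [-0.1345  0.1937 -0.0642] turn [ 0.0023  0.0002 -0.0024] to (647.8, 121, 165)
```

Call:
drive_tool(deltas=[[230, -0.01, 0, 0, 0, 0, 0], [230, -0.04, 0, 0, 0, 0, 0], [230, -0.075, 0, 0, 0, 0, 0], [230, -0.11, 0.01, -0.003, 0, 0, 0], [230, -0.13, 0.035, -0.011, 0, 0, 0], [230, -0.135, 0.065, -0.021, 0, 0, 0], [230, -0.135, 0.095, -0.031, 0, 0, 0], [230, -0.135, 0.125, -0.041, 0, 0, 0], [230, -0.135, 0.155, -0.051, 0, 0, 0], [230, -0.135, 0.178, -0.059, 0, 0, 0]])

```text
time: 10.8
tool_pos: [633.8, 115.2, 164.7]
tcp_rot: [97.6, 89.9, 13.8]
ft_force: [1.0, -0.8, -0.2]
finger_gap: 35.0
```

Call:
drive_tool(deltas=[[230, 0, 0.01, -0.004, 0, 0, 0], [230, 0.01, 0.0157, -0.0052, 0, 0, 0], [230, 0.025, 0.0157, -0.0052, 0, 0, 0], [230, 0.045, 0.0157, -0.0052, 0, 0, 0], [230, 0.065, 0.0157, -0.0052, 0, 0, 0], [230, 0.08, 0.0157, -0.0052, 0, 0, 0], [230, 0.09, 0.0157, -0.0052, 0, 0, 0], [230, 0.095, 0.0157, -0.0052, 0, 0, 0], [230, 0.095, 0.0157, -0.0052, 0, 0, 0], [230, 0.095, 0.0157, -0.0052, 0, 0, 0]])

```text
time: 11.63
tool_pos: [647.7, 121.0, 70.0]
tcp_rot: [89.4, 89.9, 5.5]
ft_force: [0.3, -0.9, -0.6]
finger_gap: 34.8
```

Run:
```python
from h import *
s=snapshot("scene"); 
go((647.8,121,29))
p=sense()["tool_pos"]; b=p[2]-30.1
q=proj(s,[[p[0],p[1],6+b],[p[0],p[1],92+b]]); print((q-[300,150])*2.4)
v=cv2.resize(s["frame"][150:390,300:620],None,fx=2.4,fy=2.4)
cv2.imwrite("pics/s6.png",v)
```

```text
t 11.68 pos [648.2 121.2  70.7] gap 35.0 F [ 0.3  0.2 -1. ] j [ 6. 23. 84.  0. 73.  0.]
shift [ 0.0417 -0.0005  0.0001] turn [ 0.0023 -0.     -0.0028] to (647.8, 121, 29)
[[340.04697354 244.0364094 ]
 [364.43297645 119.57523947]]
```

View pics/s6.png

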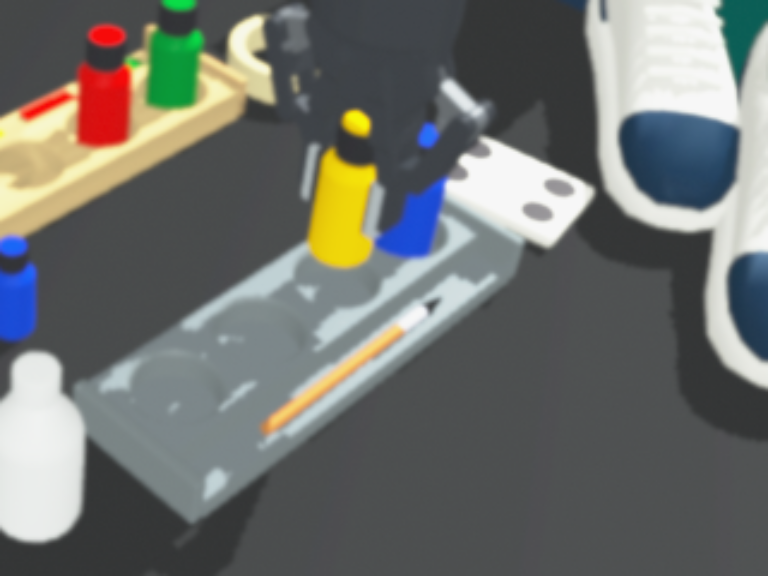

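Call:
drive_tool(deltas=[[230, 0.008, 0, 0, 0, 0, 0], [230, 0.017, 0, 0, 0.002, 0, -0.002], [230, 0.025, 0, 0, 0.002, 0, -0.002], [230, 0.031, 0, 0, 0.002, 0, -0.002], [230, 0.035, 0, 0, 0.002, 0, -0.002], [230, 0.0375, 0, 0, 0.002, 0, -0.002], [230, 0.039, 0, 0, 0.002, 0, -0.002], [230, 0.0395, 0, 0, 0.002, 0, -0.002], [230, 0.04, 0, 0, 0.002, 0, -0.002], [230, 0.0405, 0, 0, 0.002, 0, -0.002]])

```text
time: 12.52
tool_pos: [647.6, 121.1, 30.1]
tcp_rot: [-87.0, 90.0, -170.9]
ft_force: [-6.6, 0.1, 11.6]
finger_gap: 35.3
```

Call:
drive_tool(deltas=[[230, 0, 0, 0, 0, 0, 0], [230, 0, 0, 0, 0, 0, 0], [180, 0, 0, 0, 0, 0, 0], [150, 0, 0, 0, 0, 0, 0], [110, 0, 0, 0, 0, 0, 0], [80, 0, 0, 0, 0, 0, 0], [40, 0, 0, 0, 0, 0, 0], [0, 0, 0, 0, 0, 0, 0], [0, 0, 0, 0, 0, 0, 0], [0, 0, 0, 0, 0, 0, 0]])

```text
time: 13.35
tool_pos: [647.4, 121.1, 28.8]
tcp_rot: [-89.3, 89.9, -173.3]
ft_force: [0.0, -0.4, -0.5]
finger_gap: 85.3
```

Run:
```python
from h import *
go((452.2,100.1,150))
s=snapshot("scene"); cv2.imwrite("pics/s7.png",cv2.resize(s["frame"][150:390,300:620],None,fx=2.4,fy=2.4))
```

```text
t 13.35 pos [647.4 121.1  28.8] gap 85.3 F [ 0.  -0.4 -0.5] j [ 6. 26. 85. -0. 69.  0.]
shift [-0.121  -0.1964  0.0004] turn [0.0003 0.     0.0011] to (452.2, 100.1, 150)
```

View pics/s7.png

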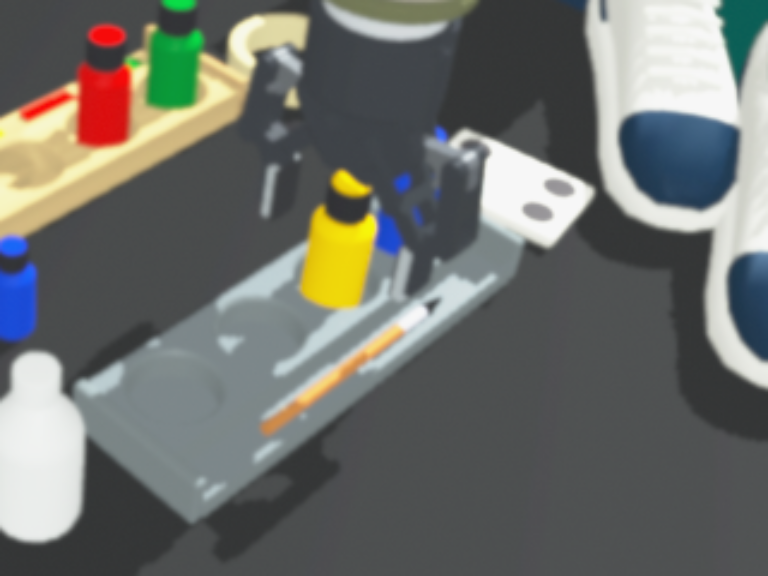

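Yellow stands in its well. Next is red.

Call:
drive_tool(deltas=[[0, -0.025, 0, 0, 0, 0, 0], [0, -0.06, 0, 0, 0, 0, 0], [0, -0.095, 0, 0, 0, 0, 0.001], [0, -0.115, -0.015, 0, 0, 0, 0.001], [0, -0.121, -0.045, 0, 0, 0, 0.001], [0, -0.121, -0.08, 0, 0, 0, 0.001], [0, -0.121, -0.115, 0, 0, 0, 0.001], [0, -0.121, -0.15, 0, 0, 0, 0.001], [0, -0.121, -0.18, 0, 0, 0, 0.001], [0, -0.121, -0.1964, 0, 0, 0, 0.001]])

```text
time: 14.23
tool_pos: [449.3, 100.3, 149.5]
tcp_rot: [-91.1, 89.9, -175.0]
ft_force: [0.2, -0.0, 0.4]
finger_gap: 85.6
```

Run:
```python
from h import *
snapshot("wrist");w=snapshot("wrist"); cv2.imwrite("pics/w8.png",w["frame"])
go((452.2,100.1,29)); print(proj(w,[[452.2,100.1,92]]))
print([(b[0],b[1]) for b in blobs(w["frame"],'red')])
```

```text
t 14.33 pos [450.  100.4 149.9] gap 85.4 F [ 1.4  0.1 -0.4] j [  6. -11. 112.   0.  79.   0.]
shift [0.1209 0.0022 0.0005] turn [ 0.0006 -0.      0.0005] to (452.2, 100.1, 29)
[[325.82137075 262.63358933]]
[(np.int32(1510), [265.3, 226.8]), (np.int32(1450), [326.5, 224.4]), (np.int32(1043), [328.7, 259.1])]
```

View pics/w8.png

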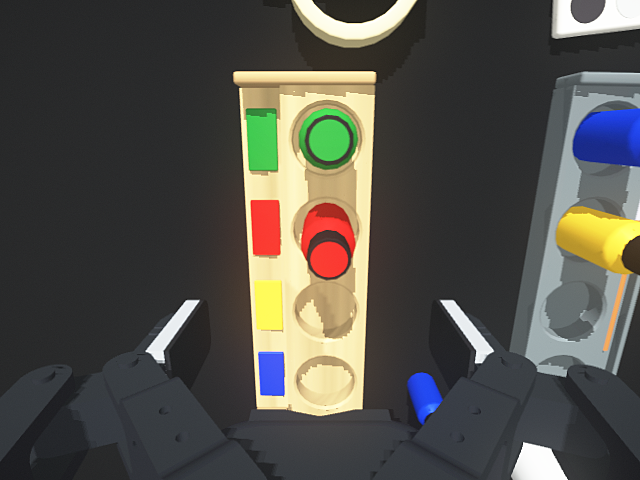

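The wrist view shows red at (329,259), against a prediction of (326,263), so it is about 2 mm off. Descending with a 3 mm correction.

Call:
drive_tool(deltas=[[0, 0.015, 0.002, -0.0005, 0, 0, 0], [0, 0.035, 0.003, -0.001, 0, 0, 0], [0, 0.055, 0.003, -0.001, 0, 0, 0], [0, 0.075, 0.003, -0.001, 0, 0, 0], [0, 0.095, 0.003, -0.001, 0, 0, 0], [0, 0.11, 0.003, -0.001, 0, 0, 0], [0, 0.118, 0.003, -0.001, 0, 0, 0], [0, 0.121, 0.003, -0.001, 0, 0, 0], [0, 0.121, 0.003, -0.001, 0, 0, 0], [120, 0.121, 0.003, -0.001, 0, 0, 0]], squeeze=25)

```text
time: 15.17
tool_pos: [456.0, 101.9, 29.9]
tcp_rot: [90.0, 89.9, 6.0]
ft_force: [-0.2, -0.1, 0.8]
finger_gap: 75.7
```

Call:
drive_tool(deltas=[[230, 0, 0, 0, 0, 0, 0], [230, 0, 0, 0, 0, 0, 0], [230, 0, 0, 0, 0, 0, 0], [230, 0, 0, 0, 0, 0, 0], [230, 0, 0, 0, 0, 0, 0], [230, 0, 0, 0, 0, 0, 0], [230, 0, 0, 0, 0, 0, 0], [230, 0, 0, 0, 0, 0, 0], [230, 0, 0, 0, 0, 0, 0], [230, 0, 0, 0, 0, 0, 0]])

```text
time: 16.0
tool_pos: [455.8, 101.9, 30.0]
tcp_rot: [91.8, 89.9, 7.9]
ft_force: [-0.5, -0.3, 6.5]
finger_gap: 35.0
```

Run:
```python
from h import *
go((654.3,55.4,165))
```

```text
t 16.0 pos [455.8 101.9  30. ] gap 35.0 F [-0.5 -0.3  6.5] j [  6.  -2. 117.   0.  65.   0.]
shift [-0.1347  0.1927  0.0671] turn [ 0.0003 -0.     -0.0015] to (654.3, 55.4, 165)
```

Call:
drive_tool(deltas=[[230, -0.01, 0, 0, 0, 0, 0], [230, -0.04, 0, 0, 0, 0, 0], [230, -0.075, 0, 0, 0, 0, 0], [230, -0.11, 0.01, 0.003, 0, 0, 0], [230, -0.13, 0.035, 0.012, 0, 0, 0], [230, -0.135, 0.065, 0.022, 0, 0, 0], [230, -0.135, 0.095, 0.032, 0, 0, 0], [230, -0.135, 0.125, 0.043, 0, 0, 0], [230, -0.135, 0.155, 0.054, 0, 0, 0], [230, -0.135, 0.178, 0.062, 0, 0, 0]])

```text
time: 16.83
tool_pos: [640.4, 58.0, 164.5]
tcp_rot: [61.4, 90.0, -22.6]
ft_force: [-0.8, -0.4, -0.1]
finger_gap: 35.0
```

Call:
drive_tool(deltas=[[230, 0, 0.01, 0.003, 0, 0, 0], [230, 0.01, 0.0147, 0.005, 0, 0, 0], [230, 0.025, 0.0147, 0.005, 0, 0, 0], [230, 0.045, 0.0147, 0.005, 0, 0, 0], [230, 0.065, 0.0147, 0.005, 0, 0, 0], [230, 0.08, 0.0147, 0.005, 0, 0, 0], [230, 0.09, 0.0147, 0.005, 0, 0, 0], [230, 0.095, 0.0147, 0.005, 0, 0, 0], [230, 0.095, 0.0147, 0.005, 0, 0, 0], [230, 0.095, 0.0147, 0.005, 0, 0, 0]])

```text
time: 17.67
tool_pos: [653.9, 55.5, 69.7]
tcp_rot: [86.2, 90.0, 2.2]
ft_force: [0.9, -0.6, -0.7]
finger_gap: 35.1
```

Run:
```python
from h import *
s=snapshot("scene"); 
go((654.3,55.4,29))
p=sense()["tool_pos"]; b=p[2]-30.1
q=proj(s,[[p[0],p[1],6+b],[p[0],p[1],92+b]]); print((q-[300,150])*2.4)
v=cv2.resize(s["frame"][150:390,300:620],None,fx=2.4,fy=2.4)
cv2.imwrite("pics/s9.png",v)
```

```text
t 17.72 pos [654.4  55.5  70.4] gap 35.4 F [ 0.3 -0.1  0.3] j [ 0. 23. 84.  0. 73. -6.]
shift [ 0.0414 -0.0002  0.0001] turn [ 0.0004  0.0001 -0.0017] to (654.3, 55.4, 29)
[[262.4180831  296.22569721]
 [282.33117805 169.04678683]]
```

View pics/s9.png

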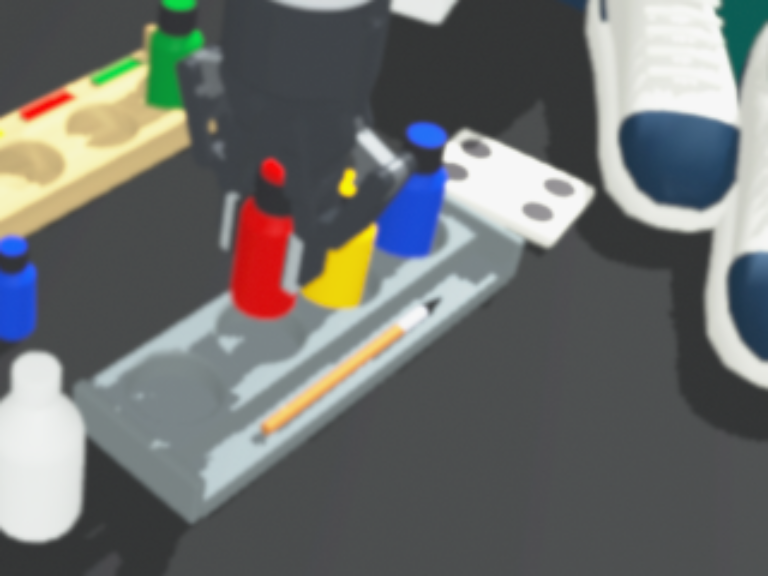

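Red hangs upright over its well (base about (265,305), top (273,170)) and looks right. Lowering and releasing.

Call:
drive_tool(deltas=[[230, 0.008, 0, 0, 0, 0, 0], [230, 0.017, 0, 0, 0, 0, -0.001], [230, 0.025, 0, 0, 0, 0, -0.001], [230, 0.031, 0, 0, 0, 0, -0.001], [230, 0.035, 0, 0, 0, 0, -0.001], [230, 0.0375, 0, 0, 0, 0, -0.001], [230, 0.039, 0, 0, 0, 0, -0.001], [230, 0.0395, 0, 0, 0, 0, -0.001], [230, 0.04, 0, 0, 0, 0, -0.001], [230, 0.0402, 0, 0, 0, 0, -0.001]])

```text
time: 18.55
tool_pos: [654.0, 55.4, 30.1]
tcp_rot: [-82.2, 90.0, -166.2]
ft_force: [-4.0, -0.7, 8.7]
finger_gap: 34.9
```

Call:
drive_tool(deltas=[[230, 0, 0, 0, 0, 0, 0], [230, 0, 0, 0, 0, 0, 0], [180, 0, 0, 0, 0, 0, 0], [150, 0, 0, 0, 0, 0, 0], [110, 0, 0, 0, 0, 0, 0], [80, 0, 0, 0, 0, 0, 0], [40, 0, 0, 0, 0, 0, 0], [0, 0, 0, 0, 0, 0, 0], [0, 0, 0, 0, 0, 0, 0], [0, 0, 0, 0, 0, 0, 0]])

```text
time: 19.38
tool_pos: [653.7, 55.4, 28.7]
tcp_rot: [-92.2, 89.9, -176.1]
ft_force: [0.2, 0.8, -0.6]
finger_gap: 85.6
```

Run:
```python
from h import *
go((445.2,165.8,150))
s=snapshot("scene"); cv2.imwrite("pics/s10.png",cv2.resize(s["frame"][150:390,300:620],None,fx=2.4,fy=2.4))
```

```text
t 19.38 pos [653.7  55.4  28.7] gap 85.6 F [ 0.2  0.8 -0.6] j [ 0. 26. 85. -0. 69. -6.]
shift [-0.121  -0.1959 -0.1317] turn [ 0.0003 -0.      0.0012] to (445.2, 165.8, 150)
```

View pics/s10.png

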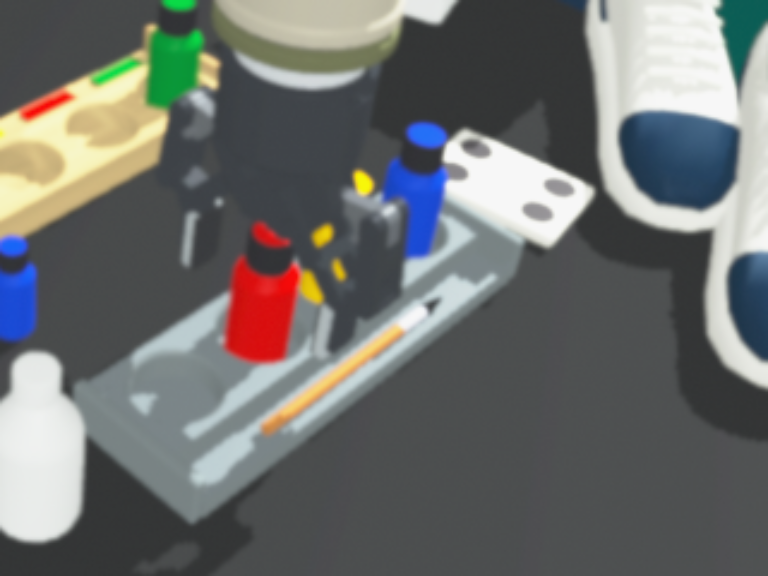

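Red stands in its well. Last is green.

Call:
drive_tool(deltas=[[0, -0.025, 0, 0, 0, 0, 0], [0, -0.06, 0, 0, 0, 0, 0], [0, -0.095, 0, 0, 0, 0, 0.001], [0, -0.115, -0.015, -0.01, 0, 0, 0.001], [0, -0.121, -0.045, -0.03, 0, 0, 0.001], [0, -0.121, -0.077, -0.052, 0, 0, 0.001], [0, -0.121, -0.11, -0.074, 0, 0, 0.001], [0, -0.121, -0.143, -0.096, 0, 0, 0.001], [0, -0.121, -0.173, -0.116, 0, 0, 0.001], [0, -0.121, -0.194, -0.1317, 0, 0, 0.001]])

```text
time: 20.27
tool_pos: [444.5, 166.9, 149.8]
tcp_rot: [-115.5, 90.0, 160.6]
ft_force: [-0.2, 0.2, 0.7]
finger_gap: 85.4
```

Run:
```python
from h import *
snapshot("wrist");w=snapshot("wrist"); cv2.imwrite("pics/w11.png",w["frame"])
go((445.2,165.8,29)); print(proj(w,[[445.2,165.8,92]]))
print([(b[0],b[1]) for b in blobs(w["frame"],'green')])
```

```text
t 20.37 pos [444.1 167.8 149.9] gap 85.7 F [ 1.3 -0.8 -0.5] j [ 14.  -9. 110.   0.  79.   8.]
shift [0.1208 0.001  0.0022] turn [ 0.003  -0.0008  0.0011] to (445.2, 165.8, 29)
[[323.87725126 267.24798282]]
[]
```

View pics/w11.png

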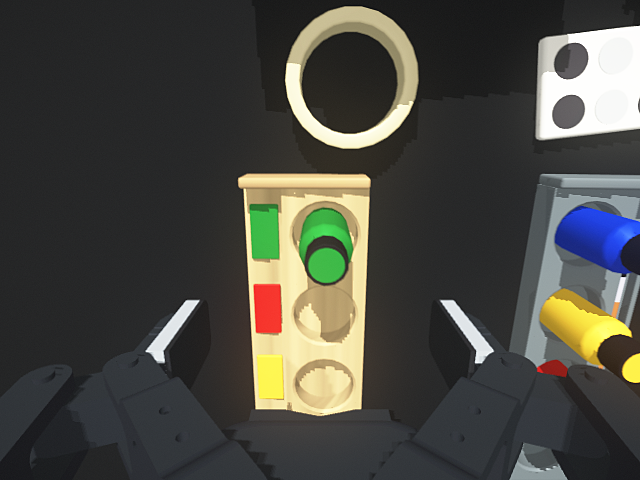

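Green's cap is at (327,265), against a prediction of (324,267), so it is within 2 mm. Descending.

Call:
drive_tool(deltas=[[0, 0.015, 0.001, 0.0005, 0.002, 0, 0.001], [0, 0.035, 0.002, 0.001, 0.003, 0, 0.001], [0, 0.055, 0.002, 0.001, 0.003, 0, 0.001], [0, 0.075, 0.002, 0.001, 0.003, 0, 0.001], [0, 0.095, 0.002, 0.001, 0.003, 0, 0.001], [0, 0.11, 0.002, 0.001, 0.003, 0, 0.001], [0, 0.118, 0.002, 0.001, 0.003, 0, 0.001], [0, 0.121, 0.002, 0.001, 0.003, 0, 0.001], [0, 0.121, 0.002, 0.001, 0.003, 0, 0.001], [120, 0.121, 0.002, 0.001, 0.003, 0, 0.001]], squeeze=25)

```text
time: 21.2
tool_pos: [450.1, 165.3, 29.9]
tcp_rot: [93.2, 89.9, 9.1]
ft_force: [0.0, -1.0, 0.2]
finger_gap: 75.3
```

Call:
drive_tool(deltas=[[230, 0, 0, 0, 0, 0, 0], [230, 0, 0, 0, 0, 0, 0], [230, 0, 0, 0, 0, 0, 0], [230, 0, 0, 0, 0, 0, 0], [230, 0, 0, 0, 0, 0, 0], [230, 0, 0, 0, 0, 0, 0], [230, 0, 0, 0, 0, 0, 0], [230, 0, 0, 0, 0, 0, 0], [230, 0, 0, 0, 0, 0, 0], [230, 0, 0, 0, 0, 0, 0]])

```text
time: 22.03
tool_pos: [449.9, 165.5, 30.0]
tcp_rot: [95.3, 89.9, 11.1]
ft_force: [-0.8, 0.3, 6.1]
finger_gap: 35.1
```

Run:
```python
from h import *
go((660.6,-10.4,165))
```

```text
t 22.03 pos [449.9 165.5  30. ] gap 35.1 F [-0.8  0.3  6.1] j [ 14.   0. 115.  -0.  65.   8.]
shift [-0.1346  0.192   0.1964] turn [-0.0026 -0.0002 -0.0024] to (660.6, -10.4, 165)
```

Call:
drive_tool(deltas=[[230, -0.01, 0, 0, 0, 0, 0], [230, -0.04, 0, 0, 0, 0, 0], [230, -0.075, 0, 0, 0, 0, 0], [230, -0.11, 0.005, 0.005, 0, 0, 0], [230, -0.13, 0.022, 0.022, 0, 0, 0], [230, -0.135, 0.045, 0.045, 0, 0, 0], [230, -0.135, 0.07, 0.07, 0, 0, 0], [230, -0.135, 0.095, 0.096, 0, 0, 0], [230, -0.135, 0.12, 0.122, 0, 0, 0], [230, -0.135, 0.145, 0.148, 0, 0, 0]])

```text
time: 22.87
tool_pos: [609.5, 31.5, 164.8]
tcp_rot: [89.8, 89.9, 5.7]
ft_force: [0.7, 0.4, -0.8]
finger_gap: 35.2
```

Call:
drive_tool(deltas=[[230, 0, 0.022, 0.023, 0, 0, 0], [230, 0, 0.038, 0.039, 0, 0, 0], [230, 0.005, 0.046, 0.047, 0, 0, 0], [230, 0.02, 0.047, 0.0484, -0.002, 0, -0.002], [230, 0.04, 0.047, 0.0484, -0.002, 0, -0.002], [230, 0.06, 0.047, 0.0484, -0.002, 0, -0.002], [230, 0.08, 0.047, 0.0484, -0.002, 0, -0.002], [230, 0.092, 0.047, 0.0484, -0.002, 0, -0.002], [230, 0.095, 0.047, 0.0484, -0.002, 0, -0.002], [230, 0.095, 0.047, 0.0484, -0.002, 0, -0.002]])

```text
time: 23.7
tool_pos: [658.7, -10.0, 67.7]
tcp_rot: [-99.8, 89.8, 176.1]
ft_force: [-0.5, 0.2, -0.8]
finger_gap: 34.7
```

Run:
```python
from h import *
s=snapshot("scene"); 
go((660.6,-10.4,29))
p=sense()["tool_pos"]; b=p[2]-30.1
q=proj(s,[[p[0],p[1],6+b],[p[0],p[1],92+b]]); print((q-[300,150])*2.4)
v=cv2.resize(s["frame"][150:390,300:620],None,fx=2.4,fy=2.4)
cv2.imwrite("pics/s12.png",v)
```

```text
t 23.75 pos [659.9 -10.2  69.4] gap 35.1 F [ 0.5 -0.   0.2] j [ -5.  24.  84.  -0.  73. -11.]
shift [0.0404 0.0008 0.0003] turn [-0.0003 -0.0001  0.0015] to (660.6, -10.4, 29)
[[175.02053918 353.63577234]
 [188.70196371 224.55482659]]
```

View pics/s12.png

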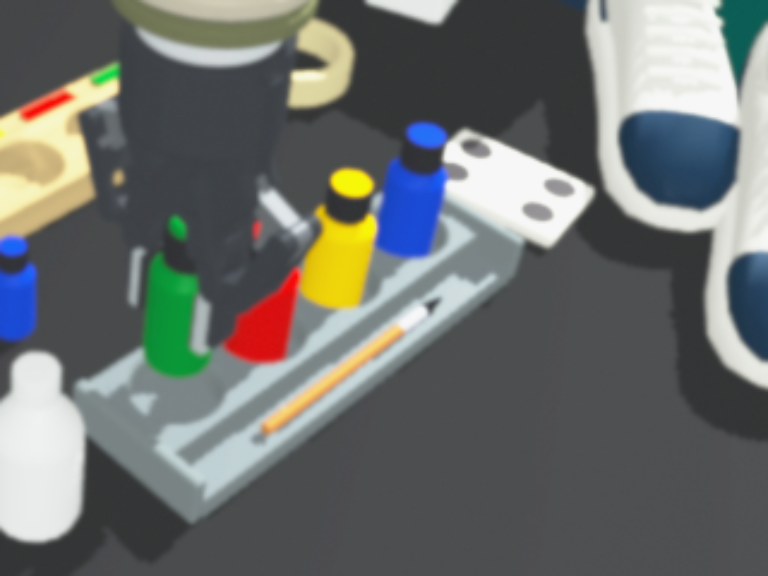

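Green hangs upright over the last well, and the white bottle at (35,450) is clear of the gripper. Lowering.

Call:
drive_tool(deltas=[[230, 0.008, 0.0005, 0, 0, 0, 0], [230, 0.017, 0.0005, 0, 0, 0, 0], [230, 0.025, 0.0005, 0, 0, 0, 0], [230, 0.031, 0.0005, 0, 0, 0, 0], [230, 0.035, 0.0005, 0, 0, 0, 0], [230, 0.0375, 0.0005, 0, 0, 0, 0], [230, 0.039, 0.0005, 0, 0, 0, 0], [230, 0.0395, 0.0005, 0, 0, 0, 0], [230, 0.04, 0.0005, 0, 0, 0, 0], [230, 0.0402, 0.0005, 0, 0, 0, 0]])

```text
time: 24.58
tool_pos: [661.0, -10.6, 30.1]
tcp_rot: [-66.7, 90.0, -150.8]
ft_force: [-3.8, 0.2, 6.9]
finger_gap: 35.0
```

Call:
drive_tool(deltas=[[230, 0, 0, 0, 0, 0, 0], [230, 0, 0, 0, 0, 0, 0], [180, 0, 0, 0, 0, 0, 0], [150, 0, 0, 0, 0, 0, 0], [110, 0, 0, 0, 0, 0, 0], [80, 0, 0, 0, 0, 0, 0], [40, 0, 0, 0, 0, 0, 0], [0, 0, 0, 0, 0, 0, 0], [0, 0, 0, 0, 0, 0, 0], [0, 0, 0, 0, 0, 0, 0]])

```text
time: 25.42
tool_pos: [660.6, -10.5, 29.0]
tcp_rot: [-90.4, 89.9, -174.4]
ft_force: [0.4, -0.9, -0.3]
finger_gap: 85.5
```

Call:
drive_tool(deltas=[[0, -0.02, 0, 0, 0, 0, 0], [0, -0.05, 0, 0, 0, 0, 0], [0, -0.085, 0, 0, 0, 0, 0], [0, -0.12, 0, 0, 0, 0, 0], [0, -0.15, 0, 0, 0, 0, 0], [0, -0.17, -0.03, 0, 0, 0, 0], [0, -0.17, -0.065, 0, 0, 0, 0], [0, -0.17, -0.1, 0, 0, 0, 0], [0, -0.17, -0.13, 0, 0, 0, 0], [0, -0.17, -0.15, 0, 0, 0, 0]])

```text
time: 26.25
tool_pos: [509.3, -26.2, 199.1]
tcp_rot: [-86.6, 89.9, -170.7]
ft_force: [-0.5, 0.6, -0.4]
finger_gap: 85.4
```

Call:
drive_tool(deltas=[[0, 0, -0.02, 0.02, 0, 0, 0], [0, 0, -0.04, 0.05, 0, 0, 0], [0, 0, -0.06, 0.08, 0, 0, 0], [0, 0, -0.06, 0.11, 0, 0, 0], [0, 0, -0.06, 0.14, 0, 0, 0], [0, 0, -0.06, 0.17, 0, 0, 0], [0, 0, -0.06, 0.2, 0, 0, 0], [0, 0, -0.06, 0.22, 0, 0, 0], [0, 0, -0.06, 0.23, 0, 0, 0], [0, 0, -0.06, 0.23, 0, 0, 0]])

```text
time: 27.08
tool_pos: [475.6, -262.7, 199.1]
tcp_rot: [-82.4, 89.9, -166.5]
ft_force: [-0.4, -0.7, -0.8]
finger_gap: 85.6
```

Run:
```python
from h import *
go((400,-200,170))
s=snapshot("scene"); cv2.imwrite("pics/s13.png",cv2.resize(s["frame"][150:390,300:620],None,fx=2.4,fy=2.4))
s=snapshot("top"); v=cv2.resize(s["frame"][100:300,150:400],None,fx=3,fy=3)
# expected cap-top position if stood at the well centre, and blob seen
for k,p in B.items():
    w=onz(s,p,24); q=proj(s,[[w[0],w[1],92]])[0]; 
    cv2.drawMarker(v,tuple(int(t) for t in (q-[150,100])*3+1),(255,255,255),0,12,1)
cv2.imwrite("pics/t13.png",v)
```

```text
t 27.08 pos [ 475.6 -262.7  199.1] gap 85.6 F [-0.4 -0.7 -0.8] j [-34.  -0.  97.  -0.  84. -40.]
shift [ 0.0292 -0.0688 -0.0701] turn [-0.0029  0.0002  0.0012] to (400, -200, 170)
```

View pics/s13.png

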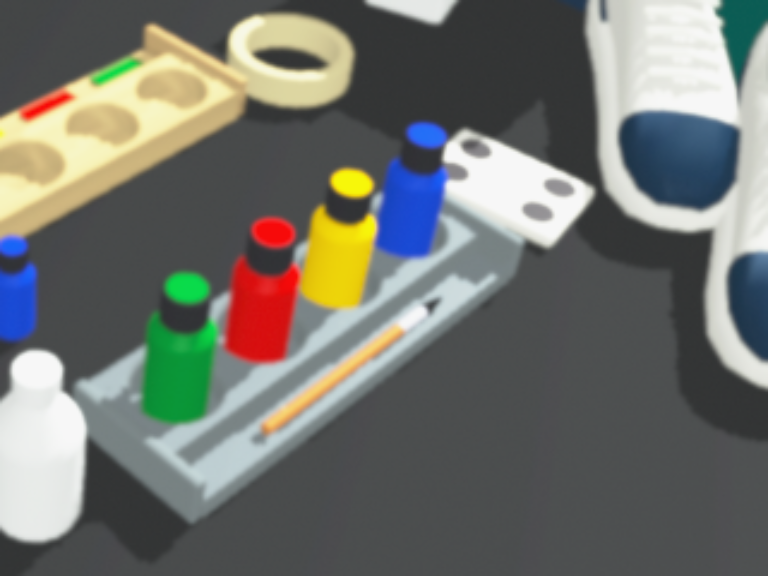

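View pics/t13.png

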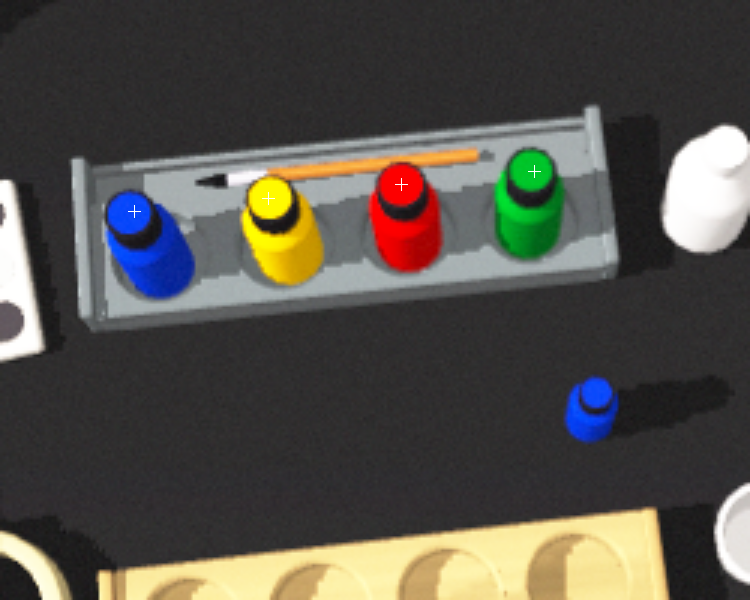

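All four bottles stand upright, with cap dabs on the predicted marks (height 92 mm at the well centres) to about 1 px. From my side the order is blue, yellow, red, green, so the painter sees green, red, yellow, blue. The arm is clear, so I'm handing in.

```bash
python3 -c "
from bench import hand_in; print(hand_in())"
```

```text
the job is handed in; nothing more can be done
None
```

I moved all four bottles to the bench rack and handed the job in at about 27 s of the 93 s allowed. From the robot's side the row reads blue, yellow, red, green, so the painter should see green, red, yellow, blue. That matches the order of the stock rack's chips.

- **Placement:** in the last top and scene pictures every bottle stands upright. Each cap is within about 1 px of where it should be for a bottle on the floor of its well. The arm was well clear.
- **Forces:** the highest wrist reading I saw was about 12 N, when the yellow bottle touched down.
- **Disagreements:** the measured tool position while hovering differed from where the tool ended up by up to about 5 mm, for both directions along the table. An automatic circle fit to the bench wells came out about 1.5 px too far left, so I used centres read from an enlarged picture. Neither affected the result.
- **Lookalikes:** the small loose blue bottle, the pink bottle and the white ones were not touched.

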